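# Pack a blower kit: castings low, mouldings on top

### The job

Pack the blower kit in the open carton, heavy parts lowest: both cast-iron bearing flanges flat on its bottom, side by side, hubs up; then the green dished cover, open side up, lying level on the flanges; and last the light green fan guard, cap up, level on the cover, both about in the middle of the carton. Set each part down gently, none dropped, and do not disturb the spray can, tape roll or knife.

Things in the scene. Friction and masses are not known exactly. Their poses are not given: they have to be found in the camera images.
- carton: Open cardboard carton, fixed, 212 x 212 mm outside (220 with the flaps hanging down its sides), 110 mm high; walls and bottom 6 mm thick: 200 x 200 mm inside, inner floor 6 mm above the bench. Origin: centre of the underside; x and y square to its walls, z up.
- chute: Fixed steel chute on legs. Origin on the bench under the foot of the slope, mid width; x across, z up. Floor rises 32 degrees along +y, 385 mm long, 224 mm wide inside: s up the slope is y = s cos32, z = 30 mm + s sin32. Side walls (50 mm) and a stop plate at the foot (44 mm) stand off the floor. The guard lies on it against the stop, the cover just above; they may slide down a little.
- square_flange: Dark cast-iron bearing flange, 0.7 to 0.95 kg: square plate 96 x 96 x 13 mm with a round hub 56 mm in diameter in the middle, flat top 36 mm above the underside (a 68 mm collar, up to 21 mm high, at the hub's foot is look only). Lies on the bench, hub up. Origin: centre of the underside; x and y square to its sides, z up the hub.
- oval_flange: Dark cast-iron bearing flange, 0.54 to 0.74 kg: two-bolt oval plate 130 mm long (along its x), 70 mm wide, 13 mm thick, with the same hub as the square one: 56 mm in diameter, flat top 36 mm above the underside. Lies on the bench, hub up. Origin: centre of the underside; z up the hub.
- cover: Green plastic cover, 0.18 to 0.29 kg: round dish, flat bottom 164 mm in diameter, wall and floor 4 mm, rim 172 mm in diameter at 36 mm height; a solid round hub 48 mm in diameter stands in the middle, level with the rim. Lies on the chute's slope, open side up. Origin: centre of the underside; z up the hub, square to the bottom.
- guard: Green plastic fan guard, 0.09 kg: round grille 164 mm in diameter, outer ring 14 mm high, flat arms 6 mm thick, solid round cap 40 mm in diameter in the middle, top 26 mm above the underside. Lies on the chute's slope, cap up. Origin: centre of the underside; z up the cap, square to the grille.
- spray_can: Bystander: plain aluminium spray can, 66 mm in diameter, 190 mm tall, standing on the bench. Origin: centre of its underside.
- tape_roll: Bystander: roll of tape lying flat, 96 mm outside diameter, 45 mm high. Origin: centre of its underside.
- trim_knife: Bystander: trimming knife lying flat, 200 mm long and 26 mm wide, 20 mm high. Origin: on its underside at the joint of handle (its -x) and blade (its +x).
There are look-alikes about, which are no part of the job. Leave any purple, red or turquoise look-alike of the square_flange alone.

How it is judged (in metres and radians):
At the end, for the whole second after the job is handed in: Both flanges lie flat on the carton's inner floor (within 6 mm); the cover is 36 mm and the guard 72 mm above that floor (within 8 mm), within 22 and 26 mm of the carton's middle along each wall; all are right way up, level within 0.12 rad, and at rest (x of square_flange in the frame of carton between -0.06 and 0.06 m and y of square_flange in the frame of carton between -0.06 and 0.06 m and z of square_flange in the frame of carton between 0 and 0.012 m and angle between each of square_flange, oval_flange, cover, guard's own z axis and vertical below 0.12 rad and linear speed of each of square_flange, oval_flange, cover, guard below 0.02 m/s and x of oval_flange in the frame of carton between -0.075 and 0.075 m and y of oval_flange in the frame of carton between -0.075 and 0.075 m and z of oval_flange in the frame of carton between 0 and 0.012 m and x of cover in the frame of carton between -0.022 and 0.022 m and y of cover in the frame of carton between -0.022 and 0.022 m and z of cover in the frame of carton between 0.034 and 0.05 m and x of guard in the frame of carton between -0.026 and 0.026 m and y of guard in the frame of carton between -0.026 and 0.026 m and z of guard in the frame of carton between 0.07 and 0.086 m); the robot touches nothing.
It fails at once if a part of the kit is dropped: it moves faster than 0.5 m/s with no finger on it (a fall of some 13 mm) ((linear speed of square_flange above 0.5 m/s and contact force between square_flange and the fingers below 0.05 N) or (linear speed of oval_flange above 0.5 m/s and contact force between oval_flange and the fingers below 0.05 N) or (linear speed of cover above 0.5 m/s and contact force between cover and the fingers below 0.05 N) or (linear speed of guard above 0.5 m/s and contact force between guard and the fingers below 0.05 N)).
It fails at once if the spray can, tape roll or knife is shifted more than 30 mm (distance of any of spray_can, tape_roll, trim_knife from where it was at the start of the episode above 0.03 m).
It also fails if it takes over 72 s, if anything falls off the work surface, if the arm or the gripper's body presses on something with over 40 N, if the wrist force passes 120 N, or if a joint passes its speed limit or range.

### The arm

A 6-joint arm with a two-finger parallel gripper is mounted at the origin on the work surface. World frame = base frame: x ahead of the robot, y to its left, z up, the work surface at z = 0. Lengths are in mm, angles in rad, forces in N, time in s.
With the tool pointing down it reaches from about 350 to 925 mm from the base axis. Payload 6.4 kg.
Tool frame: the origin (TCP) lies midway between the tips of the shut fingers; the grasp point (between the pads) lies 19 mm behind it; z points along the fingers, y is the line along which they close (so a half turn about z gives the same grasp; the last joint's range is limited). The gripper opens to 94 mm and grips with 3 to 60 N. Pads are 16 mm wide; open, the fingers measure 119 mm over their backs; the gripper's body (75 mm by 177 mm) begins 78 mm behind the grasp point.
Start: joints at [1.142, 0.245, 1.558, -0, 1.339, -0.174], TCP at [163.83, 629.026, 205.455] pointing down, gripper open.
Joint ranges: [-3.13, 3.13], [-1.02, 2.26], [0.13, 2.54], [-0.95, 4.09], [0.21, 2.88], [-2.74, 2.74]. Speed limits (rad/s): [2.57, 2.57, 3.14, 3.14, 3.14, 3.14].

### API

Orientations are given as [roll, pitch, yaw] about the fixed x, y, z axes, in that order (R = Rz(yaw) Ry(pitch) Rx(roll)).
In Python, from plant import bot, get_image gives the robot as it stands.
- The arm moves only by the tool arm_command, never from a script. Its argument "moves" is text: rows parted by semicolons, each of 6 numbers parted by spaces: the shift along the tool's x, y, z in mm, then the turn, a rotation vector about the tool's x, y, z in rad. A call has 1 to 10 rows; each row shifts and turns the commanded pose from where the row before left it, along the tool's axes as they then stand; what a row does not reach is not made up. A row lasts 1/8 s, in which the tool goes at most 62.5 mm and 10.7 degrees, less where a joint would pass 70% of its speed; a pose out of reach is approached as far as the arm can. A call with a gripper value outside its range is refused whole. "fingers" is the finger opening in mm, from 0 to 94, set as the call begins (left out, the last holds). The fingers move at their own pace and stop on an object; "squeeze" is the grip in N (left out, the last holds). Time passes only in rows, so rows that do not move let the fingers close. It gives the time, the measured TCP pose, the force, the opening and the grip force at its end, in the units of the state.
- bot.get_state(): the state, without advancing time (a new reading comes with each control period).
- get_image(name): name is "scene" or "top" or "wrist"; returns a dict with "img" (384x512x3 uint8, red, green, blue), "z_map" (384x512 float32, mm along the optical axis (not along the pixel's ray), 0 where there is no reading), "fx", "fy", "cx", "cy" (pixels), "R" (3x3) and "t" (3): a world point X has camera coordinates R X + t. Camera axes: x right, y down, z forward; pixel columns grow to the right and rows downward; lengths in mm; the calibration is good to about 2 mm. A picture is of the moment at which its call begins.
- bot.hand_in(): hands the job in; it is judged then, once.
The state is a dict: "time_s": time; "joint_positions": joint angles; "joint_vel": joint speeds; "effort": joint torques, N m; "eef_pos": TCP position; "tool_rot": TCP orientation; "wrist_force": force on the tool from outside, world axes, zero at the start; "ft_torque": the same for the moment, N m; "gripper_width": finger opening in mm; "grasp_force": force on a finger pad.
Only numpy, scipy, OpenCV 4.12 (cv2) and the standard library are available. Lean on these libraries where they do the work, as an engineer would, in place of code of your own. Each camera call takes 0.05 s, during which the arm holds its last target. There are 200 camera calls.

## Working session

There is one attempt and no reset: what is moved stays moved. The work goes in short steps, Python scripts to look and compute and a tool call to move; the robot and the scene stay as the last step left them, time stands still between calls to the robot, and variables do not carry over. Pictures are saved under pics/ and viewed, at most 12 in all, crops included, and the job is handed in when it is done.

Besides the shell and the picture viewer there is one more tool, called after "Request:" by a JSON object that holds its "method" and its "body". arm_command: Moves the arm, as the interface text tells. Its arguments: {"type":"object","properties":{"moves":{"type":"string"},"fingers":{"type":"number"},"squeeze":{"type":"number"}},"required":["moves"]}

```bash
mkdir -p pics; cat > h.py <<'E'
import numpy as np, cv2
from plant import bot, get_image
def pts(d):
    z=d["z_map"]; v,u=np.mgrid[:z.shape[0],:z.shape[1]]
    c=np.stack([(u-d["cx"])/d["fx"]*z,(v-d["cy"])/d["fy"]*z,z],-1)
    P=(c-d["t"])@d["R"]; P[z==0]=np.nan
    return P
def save(d,n,s=1): cv2.imwrite(f"pics/{n}.png",cv2.resize(d["img"][:,:,::-1],None,fx=s,fy=s))
E
python3 - <<'E'
from h import *
a=get_image("scene");b=get_image("top")
np.savez("s0.npz",P=pts(a),img=a["img"]);np.savez("t0.npz",P=pts(b),img=b["img"])
save(a,"scene0",1.5);save(b,"top0",1.5)
print(b["R"],b["t"],b["fx"],bot.get_state())
E
```

```text
[[ 0.01524046 -0.99961372  0.02324071]
 [-0.98714107 -0.01874116 -0.15874913]
 [ 0.15912337 -0.02052245 -0.98704538]] [-106.42097429  568.11466162 1387.95544591] 356.5643793975642 {'time_s': 0.1, 'joint_positions': array([ 1.14188965e+00,  2.45731290e-01,  1.55888565e+00, -4.70881056e-06,
        1.33865298e+00, -1.74085341e-01]), 'joint_vel': array([-0.00105451, -0.00241044, -0.00163999, -0.00074333,  0.0018513 ,
        0.00065327]), 'effort': array([ 2.93703497e-04, -4.16917026e+01, -3.15525842e+01,  6.86834380e-02,
        3.10221012e-02, -7.45471107e-05]), 'eef_pos': array([163.610513  , 628.52645968, 204.46728599]), 'tool_rot': array([-3.13993994e+00, -2.86003393e-04,  2.88677217e+00]), 'wrist_force': array([-0.4654347 , -0.10693377, -0.0980451 ]), 'ft_torque': array([-0.0052253 ,  0.05453727,  0.03319806]), 'grasp_force': 0.0, 'gripper_width': 94.15865984054614}
```

View pics/top0.png

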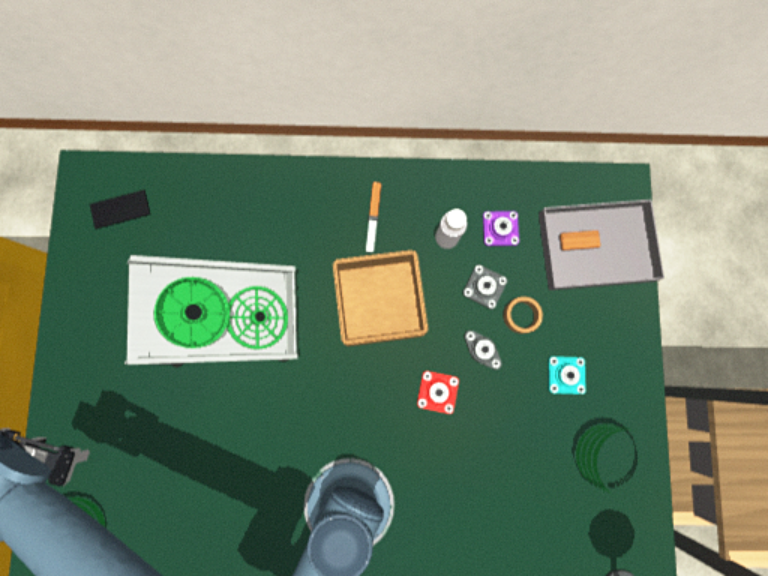

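View pics/scene0.png

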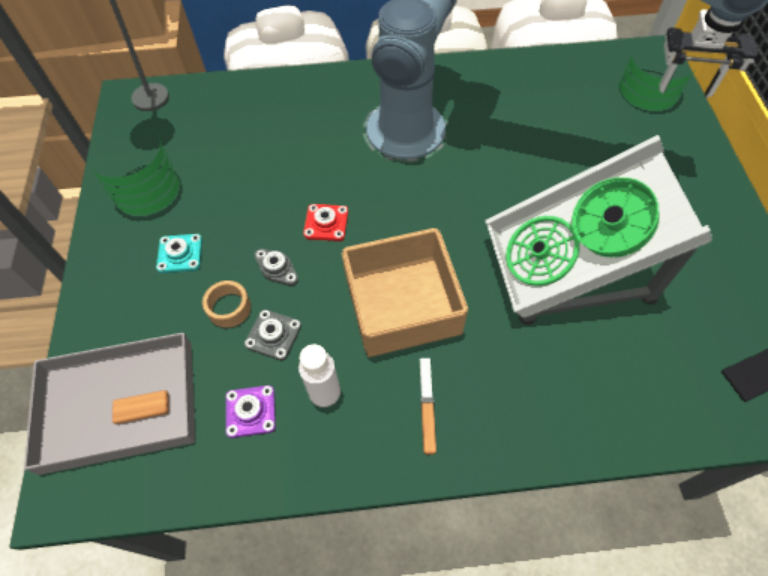

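The dark square flange is at (486,286) in the top picture. Its look-alikes are purple (502,228), red (438,392) and turquoise (567,375). The oval flange is at (485,350), the carton at (380,297), the cover at (193,312), the guard at (259,317), the can at (453,225), the tape at (523,315) and the knife at (374,215).

By the description, the dark square at (486,286) is the one I want.

```bash
cat > m.py <<'E'
from h import *
t=np.load("t0.npz");P=t["P"];I=t["img"].astype(int)
def box(u,v,r): 
    m=np.zeros(P.shape[:2],bool); m[int(v/1.5-r):int(v/1.5+r),int(u/1.5-r):int(u/1.5+r)]=1; return m
z=P[...,2]
m=box(380,297,40)&(z>100)&(z<120); print("carton",m.sum(),cv2.minAreaRect(P[m][:,:2].astype(np.float32)),z[m].mean())
m=box(380,297,18);print("floor",np.nanmedian(z[m]))
for n,u,v,r in(("sq",486,286,18),("ov",485,350,17),("pur",502,228,16),("tape",523,315,16),("can",453,225,17),("knife",374,215,26)):
    m=box(u,v,r)&(z>7); p=P[m]
    print(n,m.sum(),cv2.minAreaRect(p[:,:2].astype(np.float32)),"zmax",np.percentile(p[:,2],95))
    q=p[p[:,2]>28]
    if len(q):print("   top",q.mean(0),len(q),cv2.minEnclosingCircle(q[:,:2].astype(np.float32)))
# chute
g=(I[...,1]>I[...,0]+60)&(I[...,1]>140)&~np.isnan(z)
w=(I.min(-1)>185)&box(210,312,60)&(z>25)
p=P[w];print(len(p))
for _ in range(6):
    A=np.c_[p[:,:2],np.ones(len(p))];c=np.linalg.lstsq(A,p[:,2],rcond=None)[0];p=p[abs(A@c-p[:,2])<6]
print("plane",c,len(p),"slope deg",np.degrees(np.arctan(np.hypot(*c[:2]))),"dir",np.degrees(np.arctan2(c[1],c[0])))
m=box(210,312,62)&(z>25);print("chute rect",cv2.minAreaRect(P[m][:,:2].astype(np.float32)),P[m].min(0),P[m].max(0))
n=np.array([-c[0],-c[1],1]);n/=np.linalg.norm(n)
for nm,u,v,r in(("cover",193,312,30),("guard",259,317,23)):
    m=g&box(u,v,r);q=P[m]; h=(q-[0,0,c[2]])@n
    up=np.array([c[0],c[1],c[0]**2+c[1]**2]);up/=np.linalg.norm(up);ac=np.cross(n,up)
    a=np.c_[q@up,q@ac].astype(np.float32); (ca,cb),R=cv2.minEnclosingCircle(a)
    print(nm,len(q),"R",R,"h pct",np.percentile(h,[5,25,50,75,95]),"ctr on plane",ca*up+cb*ac+n*(np.array([0,0,c[2]])@n))
    m=box(u,v,6);h=(P[m]-[0,0,c[2]])@n; k=h>np.nanmax(h)-6; print("   hub",h.max(),P[m][k].mean(0),k.sum())
print("n",n,"up",up)
cv2.imwrite("pics/crop.png",cv2.resize(t["img"][135:275,275:400,::-1],None,fx=4,fy=4))
E
python3 m.py
```

```text
carton 572 ((528.9534301757812, -69.7773666381836), (220.14260864257812, 219.71018981933594), 8.323737144470215) 109.01121541037483
floor 5.898452485838277
sq 560 ((583.4218139648438, -366.01171875), (130.217529296875, 146.33163452148438), 84.91227722167969) zmax 40.17472488198547
   top [ 568.51151517 -365.66339598   36.95604794] 168 ((551.7362060546875, -382.1085205078125), 59.75624465942383)
ov 390 ((412.4764404296875, -358.9197082519531), (127.6371841430664, 127.1345443725586), 87.35784912109375) zmax 39.86336696841729
   top [ 402.7137385  -351.48085874   35.9985026 ] 159 ((427.8436584472656, -374.5298156738281), 61.8123893737793)
pur 485 ((739.759765625, -411.1599426269531), (119.58368682861328, 117.0308609008789), 13.147615432739258) zmax 39.6824331025123
   top [ 741.56879478 -405.53057223   36.34021179] 141 ((743.3905029296875, -405.8646240234375), 29.25818634033203)
tape 288 ((505.6728820800781, -449.394775390625), (119.89102172851562, 106.37351989746094), 1.6294654607772827) zmax 49.28355203803762
   top [ 496.68308216 -457.0123713    42.75101197] 206 ((497.0699157714844, 
[... 656 characters left out ...]
 rect ((478.57147216796875, 327.0398864746094), (241.51902770996094, 358.3615417480469), 3.8067710399627686) [349.81090842 141.92336569  25.16391878] [610.36875019 512.54328546 280.87808747]
cover 1660 R 106.81918334960938 h pct [-5.16487545 -1.95663649  0.79076344  9.33028691 31.70884103] ctr on plane [465.05232486 369.12781088 155.94160973]
   hub 37.47581085962805 [475.09805746 372.83490131 196.5263777 ] 73
guard 751 R 94.96289825439453 h pct [-9.7010856  -4.47891804  0.36579007  6.33813513 25.02079895] ctr on plane [478.95327776 251.86603759  86.00156509]
   hub nan [477.13728655 233.37598844 101.22241556] 8
n [ 0.04504168 -0.50778448  0.86030586] up [-0.07601271  0.85694121  0.50977821]
```

View pics/crop.png

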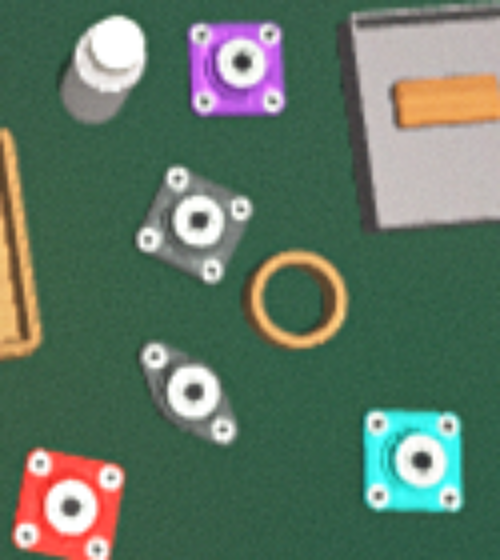

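The crop shows the dark grey square flange at (198,220), turned about 25 degrees. The oval is at (192,390), and the coloured squares are clearly different. I'll write a row planner, then set out over the carton.

```bash
cat > plan.py <<'E'
import sys
from h import *
from scipy.spatial.transform import Rotation as Ro
def down(a,n=None):
    """tool z = -n, tool y at world heading a deg (projected square to n)"""
    n=np.array([0,0,1.]) if n is None else np.array(n)/np.linalg.norm(n)
    z=-n; y=np.array([np.cos(np.radians(a)),np.sin(np.radians(a)),0]); y-=y@z*z; y/=np.linalg.norm(y)
    return np.c_[np.cross(y,z),y,z]
def plan(wps,start=None):
    """wps: (xyz, R, mm per row); prints rounded rows; y-axis half-turn chosen nearest"""
    s=bot.get_state()
    p,R=(s["eef_pos"],Ro.from_euler("xyz",s["tool_rot"]).as_matrix()) if start is None else start
    out=[]
    for x,T,step in wps:
        x=np.array(x,float)
        rel=lambda T:Ro.from_matrix(R.T@T).magnitude()
        T2=T@np.diag([-1,-1,1.]); T=T if rel(T)<=rel(T2) else T2
        n=int(max(1,np.ceil(np.linalg.norm(x-p)/step),np.ceil(rel(T)/0.17)))
        for k in range(n):
            d=R.T@(x-p)/(n-k); r=Ro.from_matrix(R.T@T).as_rotvec()/(n-k)
            d=np.round(d,1);r=np.round(r,3)
            out.append(" ".join("%g"%(v+0) for v in [*d,*r])); p=p+R@d; R=R@Ro.from_rotvec(r).as_matrix()
        out[-1]+=" |"
    for i in range(0,len(out),10): print(";".join(out[i:i+10]))
    return p,R
E
python3 - <<'E'
from plan import *
plan([((250,560,330),down(60),58),((510,-70,330),down(2),60),((560,-340,300),down(-25),60)])
E
```

```text
-33.6 -14.9 -41.8 -0.001 0 0.09;-34.8 -11.8 -41.9 0 0 0.089;-35.8 -8.7 -41.8 -0.001 0 0.09 |;-45 -34.6 0 0 0 0.084;-47.8 -30.7 0 0 0 0.084;-50.2 -26.6 0 0 0 0.084;-52.2 -22.3 0 0 0 0.084;-53.9 -17.8 0 0 0 0.085;-55.2 -13.2 0 0 0 0.084;-56.2 -8.5 0 0 0 0.085
-56.7 -3.7 0 0 0 0.084;-56.8 1 0 0 0 0.085;-56.5 5.8 -0.1 0 0 0.084;-55.8 10.6 0 0 0 0.085;-54.7 15.2 -0.1 0 0 0.084 |;-54.3 8.1 6 0 0 0.094;-53.3 13.2 6 0 0 0.094;-51.8 18.1 6 0 0 0.094;-49.9 22.9 6 0 0 0.095;-47.6 27.6 5.9 0 0 0.094 |
```

Request:
{"method": "arm_command", "body": {"moves": "-34 -15 -42 0 0 0.09;-35 -12 -42 0 0 0.09;-36 -9 -42 0 0 0.09;-45 -34.6 0 0 0 0.084;-48 -31 0 0 0 0.084;-50 -27 0 0 0 0.084;-52 -22 0 0 0 0.084;-54 -18 0 0 0 0.085;-55 -13 0 0 0 0.084;-56 -8.5 0 0 0 0.085"}}

```text
time_s: 1.35
eef_pos: [401.7, 190.3, 331.1]
tool_rot: [-3.142, -0.0, 2.024]
wrist_force: [0.3, 1.0, -0.5]
gripper_width: 94.3
grasp_force: 0.0
```

Request:
{"method": "arm_command", "body": {"moves": "-57 -4 0 0 0 0.084;-57 1 0 0 0 0.085;-56 6 0 0 0 0.084;-56 10.6 0 0 0 0.085;-55 15 0 0 0 0.084;0 0 0 0 0 0"}}

```text
time_s: 2.1
eef_pos: [509.6, -74.1, 330.3]
tool_rot: [-3.139, -0.001, 1.6]
wrist_force: [-1.1, 0.5, 0.3]
gripper_width: 93.9
grasp_force: 0.0
```

```bash
python3 - <<'E'
from h import *
d=get_image("wrist");P=pts(d);np.savez("w1.npz",P=P,img=d["img"]);save(d,"w1")
z=P[...,2];m=(z>104)&(z<116);p=P[m][:,:2].astype(np.float32)
print(m.sum(),cv2.minAreaRect(p),np.median(z[m]),bot.get_state()["eef_pos"],bot.get_state()["time_s"])
m=(z>0)&(z<12);print(m.sum())
c=-d["R"].T@d["t"];print(c,d["R"])
E
```

```text
5850 ((575.2420043945312, -106.45693969726562), (296.66064453125, 305.0995178222656), 8.468230247497559) 109.45182557388306 [509.26284528 -72.39434929 330.55277544] 2.15
79463
[ 5.06889001e+02 -9.41255114e-02  5.09606299e+02] [[ 9.99581178e-01  2.89222825e-02 -9.85332300e-04]
 [ 2.82215478e-02 -9.66697491e-01  2.54360974e-01]
 [ 6.40418167e-03 -2.54282249e-01 -9.67108848e-01]]
```

View pics/w1.png

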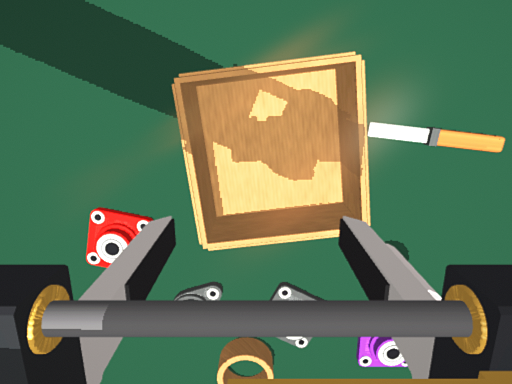

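The wrist picture shows the whole carton (u 175–370, v 55–248), with the flanges peeking out at (205,293) and (295,310). Next I fit the carton on this view.

```bash
python3 - <<'E'
from plan import *
P=np.load("w1.npz")["P"];z=P[...,2]
m=np.zeros(z.shape,bool);m[45:255,168:378]=1
k=m&(z>105)&(z<116);k=cv2.morphologyEx(k.astype(np.uint8),cv2.MORPH_OPEN,np.ones((2,2),np.uint8))>0
p=P[k][:,:2].astype(np.float32)
n,l,s,_=cv2.connectedComponentsWithStats(k.astype(np.uint8))
print(cv2.minAreaRect(p),cv2.minAreaRect(P[l==1+np.argmax(s[1:,4])][:,:2].astype(np.float32)))
k=m&(z>2)&(z<10); q=P[k][:,:2]
c=np.array([529,-70.]);
for a in (3,4,5,6,7,8):
    r=np.radians(a);e=(p-c)@np.array([[np.cos(r),-np.sin(r)],[np.sin(r),np.cos(r)]])
    lo=np.percentile(e,0.7,0);hi=np.percentile(e,99.3,0)
    M=np.array([[np.cos(r),-np.sin(r)],[np.sin(r),np.cos(r)]]);print(a,hi-lo,c+M@((hi+lo)/2))
plan([((575,-310,260),down(-25),60)])
E
```

```text
((546.4906616210938, -89.85299682617188), (267.6150817871094, 276.89263916015625), 9.012543678283691) ((546.4906616210938, -89.85299682617188), (267.6150817871094, 276.89263916015625), 9.012543678283691)
3 [nan nan] [nan nan]
4 [nan nan] [nan nan]
5 [nan nan] [nan nan]
6 [nan nan] [nan nan]
7 [nan nan] [nan nan]
8 [nan nan] [nan nan]
-47.9 11.7 14 0 0 0.094;-46.6 16.1 14.1 -0.001 0 0.093;-44.9 20.4 14.1 0 0 0.094;-42.9 24.5 14 -0.001 0 0.093;-40.4 28.3 14.1 0 -0.001 0.094 |
```

Request:
{"method": "arm_command", "body": {"moves": "-54 12 14 0 0 0.094;-54 16 14 0 0 0.093;-53 20 14 0 0 0.094;-51 24 14 0 0 0.093;-50 28 14 0 0 0.094;-45 30 0 0 0 0;0 0 0 0 0 0"}}

```text
time_s: 3.02
eef_pos: [576.3, -401.7, 260.0]
tool_rot: [-3.14, -0.001, 1.135]
wrist_force: [0.5, 1.6, -0.0]
gripper_width: 94.2
grasp_force: 0.0
```

```bash
cat >> h.py <<'E'
def ray(d,u,v,z):
    r=d["R"].T@np.array([(u-d["cx"])/d["fx"],(v-d["cy"])/d["fy"],1]);c=-d["R"].T@d["t"]
    return c+r*(z-c[2])/r[2]
E
python3 - <<'E'
from plan import *
d=get_image("wrist");save(d,"w2",1.5);import pickle;pickle.dump(d,open("w2.pkl","wb"))
s=bot.get_state();print(s["eef_pos"],s["tool_rot"])
# carton corners in w1 need camera of w1: rebuild from stored points via PnP-free: print z there
P=np.load("w1.npz")["P"]
for u,v in((175,78),(361,54),(370,240),(205,249)):
    q=P[v-4:v+5,u-4:u+5].reshape(-1,3);q=q[abs(q[:,2]-110)<6];print(u,v,q.mean(0).round(1),len(q))
for u,v in((268,62),(366,150),(287,245),(190,165)):
    q=P[v-6:v+7,u-6:u+7].reshape(-1,3);q=q[abs(q[:,2]-110)<4];print(u,v,q.mean(0).round(1),len(q))
E
```

```text
[ 576.60331162 -399.93271725  260.65045624] [-3.14024215e+00 -9.53513678e-04  1.13691499e+00]
175 78 [414.9  17.7 109.9] 32
361 54 [618.8  48.1 110.4] 16
370 240 [nan nan nan] 0
205 249 [ 446.6 -188.3  109.6] 32
268 62 [518.5  36.  109.2] 71
366 150 [635.7 -56.7 109.5] 93
287 245 [ 550.1 -176.2  108.9] 43
190 165 [427.2 -81.1 109.4] 109<stdin>:7: RuntimeWarning: Mean of empty slice.
  ret = um.true_divide(
```

View pics/w2.png

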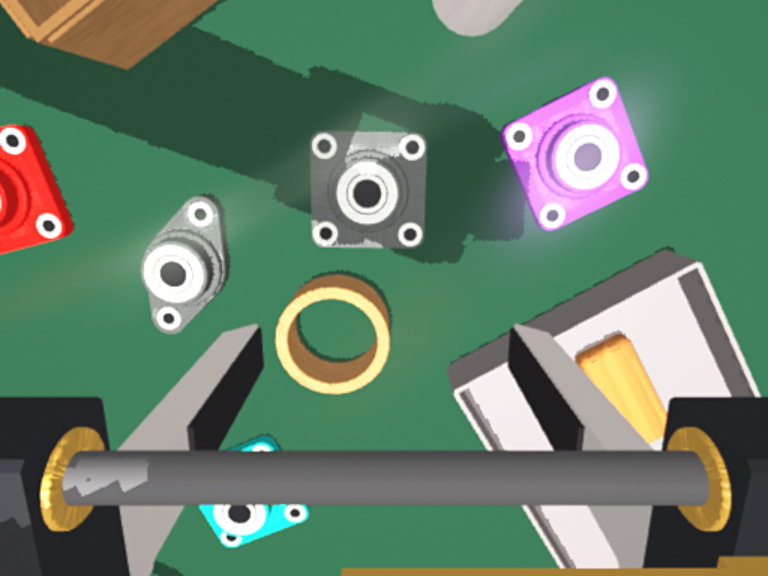

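The view from above the flanges shows the square hub at (368,192), with its bolts at (324,146), (412,147), (326,234) and (410,234). The oval hub is at (173,272), with bolts at (200,213) and (168,319). The tape is at (333,335).

```bash
python3 - <<'E'
from plan import *
import pickle;d=pickle.load(open("w2.pkl","rb"))
f=lambda u,v,z:ray(d,u/1.5,v/1.5,z)
h=f(368,192,36);b=np.array([f(*q,14) for q in((324,146),(412,147),(326,234),(410,234))])
print("sq",h,b.mean(0),np.degrees(np.arctan2(*(b[1]-b[0])[1::-1])),np.degrees(np.arctan2(*(b[3]-b[2])[1::-1])),np.linalg.norm(b[1]-b[0]))
ho=f(173,272,36);b=np.array([f(*q,14) for q in((200,213),(168,319))]);print("ov",ho,b.mean(0),np.degrees(np.arctan2(*(b[1]-b[0])[1::-1])),np.linalg.norm(b[1]-b[0]))
P=pts(d)
for n,u,v,r in(("sq",245,128,12),("ov",116,181,12)):
    q=P[v-r*2:v+2*r,u-2*r:u+2*r].reshape(-1,3);q=q[abs(q[:,2]-36)<3.5];print(n,np.median(q,0),(q.max(0)+q.min(0))/2,np.ptp(q,axis=0),len(q))
a=np.radians(8.5);C=np.array([531.5,-70]);
c=lambda x,y:C+[np.cos(a)*x-np.sin(a)*y,np.sin(a)*x+np.cos(a)*y]
print("place sq",c(0,-48),"ov",c(0,46))
E
```

```text
sq [ 579.78403433 -359.83365865   36.        ] [ 578.59562646 -360.6134473    14.        ] -25.581000628923636 -24.943632619983163 71.92296564182256
ov [ 405.69672729 -350.89795856   36.        ] [ 405.15935682 -352.15131998   14.        ] -136.53586268209926 101.69101617300062
sq [ 578.47639997 -359.61006735   36.57976366] [ 577.91211712 -360.21796551   36.07337364] [55.09561465 54.87387081  6.75698026] 1704
ov [ 406.13977245 -351.51354598   36.35526597] [ 404.77885057 -351.6405252    35.88559998] [55.99542101 55.08717885  6.6446671 ] 1536
place sq [ 538.59485173 -117.47276144] ov [524.70076709 -24.50527029]
```

```bash
python3 - <<'E'
from plan import *
s=plan([((578.5,-360,130),down(-25.3),50),((578.5,-360,17),down(-25.3),35)])
print()
plan([((578.5,-360,180),down(-25.3),40),((538.6,-117.5,180),down(8.5),42),((538.6,-117.5,60),down(8.5),40),((538.6,-117.5,25),down(8.5),9)],(np.array([578.5,-360,17.]),s[1]))
E
```

```text
12.3 -5 43.6 0 0 0.003;12.3 -5 43.6 -0.001 0 0.002;12.3 -5 43.5 0 -0.001 0.003 |;0 0 28.3 0 0 0;0 0 28.2 0 0 0;0 0 28.3 0 0 0;0 0 28.2 0 0 0 |

0 0 -32.6 0 0 0;0 0 -32.6 0 0 0;0 0 -32.6 0 0 0;0 0 -32.6 0 0 0;0 -0.1 -32.6 0 0 0 |;33.7 -23.3 0 0 0 -0.098;35.8 -19.9 0 0 0 -0.098;37.6 -16.3 0 0 0 -0.099;39 -12.5 0 0 0 -0.098;40 -8.6 0 0 0 -0.099
40.7 -4.6 0 0 0 -0.098 |;0 0 30 0 0 0;0 0 30 0 0 0;0 0 30 0 0 0;0 0.1 30 0 0 0 |;0 0 8.8 0 0 0;0 0 8.7 0 0 0;0 0 8.8 0 0 0;0 0 8.7 0 0 0 |
```

Request:
{"method": "arm_command", "body": {"moves": "12.3 -5 43.5 0 0 0.003;12.3 -5 43.5 0 0 0.002;12.3 -5 43.5 0 0 0.003;0 0 28 0 0 0;0 0 28 0 0 0;0 0 28 0 0 0;0 0 28 0 0 0;0 0 0 0 0 0", "fingers": 90}}

```text
time_s: 4.08
eef_pos: [577.5, -357.0, 17.1]
tool_rot: [-3.137, -0.002, 1.131]
wrist_force: [0.4, 0.4, 0.4]
gripper_width: 89.9
grasp_force: 0.0
```

Request:
{"method": "arm_command", "body": {"moves": "0 0 0 0 0 0;0 0 0 0 0 0;0 0 0 0 0 0;0 0 0 0 0 0;0 0 0 0 0 0", "fingers": 40, "squeeze": 55}}

```text
time_s: 4.7
eef_pos: [578.7, -360.8, 19.7]
tool_rot: [3.141, 0.0, 1.129]
wrist_force: [-1.5, 0.6, 3.3]
gripper_width: 55.0
grasp_force: 55.0
```

Request:
{"method": "arm_command", "body": {"moves": "0 0 -15 0 0 0;0 0 -30 0 0 0;0 0 -38 0 0 0;0 0 -38 0 0 0;0 0 -30 0 0 0;18 -12 -12 0 0 -0.05;33 -20 0 0 0 -0.09;37 -17 0 0 0 -0.099;39 -13 0 0 0 -0.098;40 -9 0 0 0 -0.099"}}

```text
time_s: 5.95
eef_pos: [553.0, -177.2, 180.5]
tool_rot: [-3.139, -0.002, 1.568]
wrist_force: [0.3, -0.0, -7.6]
gripper_width: 55.3
grasp_force: 55.0
```

```bash
python3 - <<'E'
from plan import *
s=bot.get_state();print(s["eef_pos"],s["tool_rot"],s["gripper_width"],s["wrist_force"],s["time_s"])
plan([((538.6,-117.5,180),down(8.5),30),((538.6,-117.5,60),down(8.5),40),((538.6,-117.5,29),down(8.5),11)])
E
```

```text
[ 553.04117092 -177.16326774  180.47271966] [-3.13878653e+00 -1.66755009e-03  1.56779414e+00] 55.337173346550834 [ 0.27485229 -0.01824455 -7.57379531] 5.95
19.9 -4.9 0.2 -0.001 -0.001 -0.05;20.1 -3.9 0.2 -0.001 0 -0.051;20.2 -2.8 0.2 -0.001 -0.001 -0.05 |;0 0 40 0 0 0;0 0 40 0 0 0;0 0 40 0 0 0 |;0 0 10.3 0 0 0;0 0 10.3 0 0 0;0 0 10.4 0 0 0 |
```

Request:
{"method": "arm_command", "body": {"moves": "20 -5 0 0 0 -0.05;20 -4 0 0 0 -0.051;20 -3 0 0 0 -0.05;0 0 20 0 0 0;0 0 40 0 0 0;0 0 40 0 0 0;0 0 20 0 0 0;0 0 0 0 0 0;0 0 0 0 0 0"}}

```text
time_s: 7.08
eef_pos: [541.0, -120.1, 63.4]
tool_rot: [3.139, 0.001, 1.716]
wrist_force: [0.2, -0.6, -7.3]
gripper_width: 54.9
grasp_force: 55.0
```

```bash
python3 - <<'E'
from plan import *
for _ in range(2):
    d=get_image("wrist");s=bot.get_state();print(s["eef_pos"],s["tool_rot"],s["wrist_force"],s["time_s"])
plan([((538.6,-117.5,27),down(8.5),8)])
save(d,"w3")
E
```

```text
[ 541.27551517 -120.24350384   63.71588228] [3.13885852e+00 1.80621156e-03 1.71596149e+00] [ 0.17893558 -0.59992767 -7.08740919] 7.125
[ 541.25792337 -120.24490228   63.75313147] [3.13883595e+00 1.80636487e-03 1.71588545e+00] [ 1.48059288  0.16423283 -7.52827275] 7.175
0.6 -0.5 7.3 0.001 0 -0.001;0.6 -0.5 7.4 0 0 -0.001;0.7 -0.4 7.3 0.001 0.001 0;0.6 -0.4 7.4 0 0 -0.001;0.7 -0.5 7.3 0.001 0.001 0 |
```

View pics/w3.png

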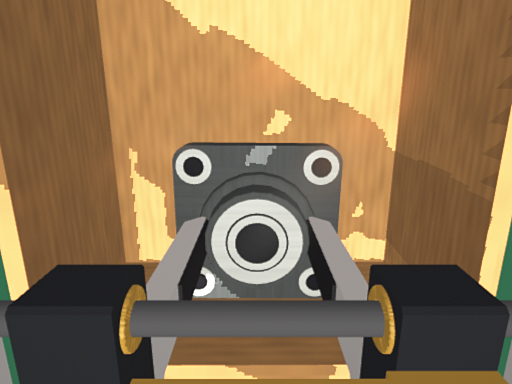

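The square flange hangs level and parallel to the carton walls, hub at (257,243), plate at u 173–342. I'll shift 6 mm away from the near wall and lower it.

Request:
{"method": "arm_command", "body": {"moves": "3 -1 6 0 0 0;3 -1 8 0 0 0;0 0 8 0 0 0;0 0 6 0 0 0;0 0 4 0 0 0;0 0 3 0 0 0;0 0 2 0 0 0;0 0 1 0 0 0;0 0 0 0 0 0"}}

```text
time_s: 8.3
eef_pos: [537.2, -114.1, 25.7]
tool_rot: [-3.141, -0.0, 1.716]
wrist_force: [-6.1, 2.0, 5.4]
gripper_width: 54.9
grasp_force: 55.0
```

Request:
{"method": "arm_command", "body": {"moves": "0 0 0 0 0 0;0 0 0 0 0 0;0 0 0 0 0 0;0 0 -15 0 0 0;0 0 -40 0 0 0;0 0 -60 0 0 0;0 0 -60 0 0 0", "fingers": 76}}

```text
time_s: 9.18
eef_pos: [537.0, -113.9, 201.8]
tool_rot: [3.141, 0.001, 1.716]
wrist_force: [0.3, 0.3, 0.2]
gripper_width: 75.9
grasp_force: 0.0
```

```bash
python3 - <<'E'
from plan import *
d=get_image("wrist");P=pts(d);z=P[...,2]
q=P[(abs(z-42)<4)];q=q[(abs(q[:,0]-537)<45)&(abs(q[:,1]+114)<45)];print(len(q),np.median(q,0),(q.max(0)+q.min(0))/2)
q=P[(abs(z-19)<4)];q=q[(abs(q[:,0]-537)<75)&(abs(q[:,1]+114)<75)];print(len(q),cv2.minAreaRect(q[:,:2].astype(np.float32)))
s=bot.get_state();print(s["eef_pos"],s["time_s"])
n=plan([((470,-280,200),down(19),58),((405.3,-351.7,100),down(43.5),58),((405.3,-351.7,17),down(43.5),28)])
E
```

```text
2204 [ 536.11226118 -112.41309195   42.58145949] [ 536.13224585 -113.60986379   41.77518589]
4736 ((529.14697265625, -119.13737487792969), (150.93116760253906, 105.03714752197266), 8.440577507019043)
[ 541.60491889 -115.69742917  211.60654654] 9.225
-38 -23.7 2.9 0.003 0.002 -0.047;-36.9 -25.5 2.9 0.003 0.003 -0.046;-35.7 -27.1 2.9 0.004 0.002 -0.047;-34.3 -28.7 2.9 0.003 0.003 -0.046 |;-15.6 -28.2 33.3 0 0 -0.143;-11.4 -30.1 33.3 0 0 -0.142;-7.1 -31.4 33.4 0 0 -0.143 |;0 0 27.7 0 0 0;0 0 27.6 0 0 0;0 0 27.7 0 0 0 |
```

```bash
python3 - <<'E'
from plan import *
R=down(8.5);
import math
R=R if abs(R[0,0]+.145)<.1 else R@np.diag([-1,-1,1.]);print(R[:,0])
n=plan([((480,-290,200),down(24),58),((405.3,-351.7,110),down(43.5),50)],(np.array([537.2,-114,201]),R))
E
```

```text
[-0.14780941  0.98901586  0.        ]
-41.4 -20.6 0.2 0 0 -0.068;-39.9 -23.4 0.3 0 0 -0.068;-38.2 -26.1 0.2 0 0 -0.067;-36.4 -28.6 0.3 0 0 -0.068 |;-8.6 -31.1 30 0 0 -0.113;-5.1 -31.9 30 0 0 -0.113;-1.5 -32.3 30 0 0 -0.114 |
```

Request:
{"method": "arm_command", "body": {"moves": "-41 -21 0 0 0 -0.068;-40 -23.5 0 0 0 -0.068;-38 -26 0 0 0 -0.067;-36.5 -28.5 0 0 0 -0.068;-8.5 -31 30 0 0 -0.113;-5 -32 30 0 0 -0.113;-1.5 -32 30 0 0 -0.114;0 0 20 0 0 0;0 0 0 0 0 0;0 0 0 0 0 0", "fingers": 90}}

```text
time_s: 10.48
eef_pos: [405.0, -351.1, 90.4]
tool_rot: [-3.141, 0.002, 2.327]
wrist_force: [-0.1, 0.2, -0.3]
gripper_width: 90.0
grasp_force: 0.0
```

```bash
python3 - <<'E'
from plan import *
d=get_image("wrist");s=bot.get_state();print(s["eef_pos"],s["tool_rot"],s["time_s"])
P=pts(d);z=P[...,2];q=P[abs(z-36)<4];q=q[np.hypot(q[:,0]-405,q[:,1]+352)<45];print(len(q),np.median(q,0),(q.max(0)+q.min(0))/2)
plan([((405.3,-351.7,17),down(43.5),28)])
E
```

```text
[ 405.14995219 -351.17655111   90.57580238] [-3.14131711e+00  2.70635076e-03  2.32748059e+00] 10.525
4305 [ 403.5860017  -350.84755055   36.63142333] [ 404.56225553 -351.80984024   35.7471248 ]
-0.1 -0.1 24.5 0 0.001 -0.001;-0.1 -0.1 24.5 0 0.001 -0.001;-0.2 0 24.6 0 0.001 -0.001 |
```

Request:
{"method": "arm_command", "body": {"moves": "0 0 24 0 0 0;0 0 24 0 0 0;0 0 20 0 0 0;0 0 5 0 0 0;0 0 0 0 0 0"}}

```text
time_s: 11.15
eef_pos: [404.8, -350.9, 16.8]
tool_rot: [-3.141, 0.001, 2.327]
wrist_force: [-0.6, -0.2, 0.8]
gripper_width: 90.0
grasp_force: 0.0
```

Request:
{"method": "arm_command", "body": {"moves": "0 0 0 0 0 0;0 0 0 0 0 0;0 0 0 0 0 0;0 0 0 0 0 0;0 0 0 0 0 0", "fingers": 40}}

```text
time_s: 11.78
eef_pos: [404.3, -350.7, 16.2]
tool_rot: [-3.141, 0.0, 2.327]
wrist_force: [-0.4, 0.6, 1.6]
gripper_width: 55.1
grasp_force: 55.0
```

```bash
python3 - <<'E'
from plan import *
s=bot.get_state();print(s["eef_pos"],s["tool_rot"],s["gripper_width"])
plan([((405.3,-351.7,180),down(43.5),40),((525,-25,180),down(8.5),42),((525,-25,60),down(8.5),40)])
E
```

```text
[ 404.25533175 -350.68917679   16.17923548] [-3.14144363e+00  2.21717198e-04  2.32685200e+00] 55.08846119124197
-0.3 0 -32.8 0 0 -0.001;-0.3 0 -32.8 0 0 -0.001;-0.3 0 -32.7 0 0 0;-0.3 0 -32.8 0 0 -0.001;-0.3 0 -32.7 0 0 0 |;17.2 34.6 0 0 0 0.068;19.5 33.4 0 0 0 0.068;21.7 32 0 0 0 0.068;23.8 30.4 0 0 0 0.068;25.9 28.8 0 0 0 0.068
27.8 26.9 0 0 0 0.068;29.5 25 0 0 0 0.068;31.1 22.9 -0.1 0 0 0.067;32.6 20.8 0 0 0 0.068 |;0 0 40 0 0 0;0 0 40 0 0 0;0.1 0 40 0 0 0 |
```

Request:
{"method": "arm_command", "body": {"moves": "0 0 -15 0 0 0;0 0 -33 0 0 0;0 0 -38 0 0 0;0 0 -38 0 0 0;0 0 -30 0 0 0;17 34.5 -10 0 0 0.068;19.5 33.5 0 0 0 0.068;22 32 0 0 0 0.068;24 30.5 0 0 0 0.068;26 29 0 0 0 0.068"}}

```text
time_s: 13.02
eef_pos: [470.7, -166.9, 179.3]
tool_rot: [-3.141, -0.002, 1.984]
wrist_force: [-0.3, -0.1, -6.1]
gripper_width: 55.3
grasp_force: 55.0
```

Request:
{"method": "arm_command", "body": {"moves": "28 27 0 0 0 0.068;29.5 25 0 0 0 0.068;31 23 0 0 0 0.067;32.5 21 0 0 0 0.068;3 0 20 0 0 0;0 0 40 0 0 0;0 0 38 0 0 0;0 0 15 0 0 0;0 0 0 0 0 0;0 0 0 0 0 0"}}

```text
time_s: 14.28
eef_pos: [526.3, -21.0, 68.7]
tool_rot: [3.139, 0.001, 1.716]
wrist_force: [-0.3, 0.1, -5.3]
gripper_width: 55.4
grasp_force: 55.0
```

```bash
python3 - <<'E'
from plan import *
d=get_image("wrist");s=bot.get_state();print(s["eef_pos"],s["tool_rot"],s["wrist_force"],s["time_s"])
plan([((524.3,-21.5,30),down(8.5),8)])
P=pts(d);z=P[...,2];k=(z>45)&(z<57)&(np.hypot(P[...,0]-524,P[...,1]+21)<80);k&=np.arange(512)[None]>-1
q=P[k];print(len(q),cv2.minAreaRect(q[:,:2].astype(np.float32)))
save(d,"w4")
E
```

```text
[526.43733456 -21.0419526   68.91738104] [3.13833540e+00 1.35936060e-03 1.71572414e+00] [ 0.75347644  0.40604546 -6.74611452] 14.325
0 -0.5 7.8 0.001 0 -0.001;0 -0.4 7.8 0.001 0 -0.001;0 -0.5 7.8 0 0 0;0 -0.4 7.8 0.001 0.001 -0.001;-0.1 -0.4 7.7 0 0 0 |
469 ((520.0633544921875, 13.36111068725586), (121.15593719482422, 52.13014221191406), 8.531834602355957)
```

View pics/w4.png

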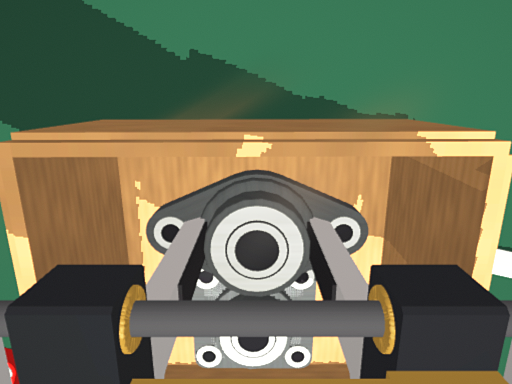

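The oval hangs level and parallel to the walls, bolts at (171,234) and (344,234). The square flange shows behind it at (253,335) with a clear gap.

Request:
{"method": "arm_command", "body": {"moves": "0 -1 6 0 0 0;0 -1 9 0 0 0;0 0 9 0 0 0;0 0 9 0 0 0;0 0 6 0 0 0;0 0 3 0 0 0;0 0 2 0 0 0;0 0 1.5 0 0 0;0 0 0 0 0 0"}}

```text
time_s: 15.45
eef_pos: [523.2, -21.0, 22.2]
tool_rot: [3.142, 0.0, 1.716]
wrist_force: [-2.6, 1.2, 1.1]
gripper_width: 55.0
grasp_force: 55.0
```

Request:
{"method": "arm_command", "body": {"moves": "0 0 0 0 0 0;0 0 0 0 0 0;0 0 0 0 0 0;0 0 -15 0 0 0;0 0 -40 0 0 0;0 0 -50 0 0 0;0 0 -50 0 0 0;0 0 -30 0 0 0;0 0 0 0 0 0", "fingers": 76}}

```text
time_s: 16.58
eef_pos: [524.9, -21.3, 210.4]
tool_rot: [3.135, 0.003, 1.716]
wrist_force: [0.2, -0.1, -0.4]
gripper_width: 75.8
grasp_force: 0.0
```

```bash
python3 - <<'E'
from plan import *
d=get_image("wrist");P=pts(d);z=P[...,2]
for x,y in((524,-21),(536,-113)):
    q=P[(abs(z-42)<4)];q=q[np.hypot(q[:,0]-x,q[:,1]-y)<40];print(len(q),np.median(q,0),(q.max(0)+q.min(0))/2,q[:,2].std())
s=bot.get_state();print(s["eef_pos"],s["time_s"])
a=np.radians(94.5);uh=np.array([np.cos(a),np.sin(a),0]);n=np.r_[-np.sin(np.radians(32))*uh[:2],np.cos(np.radians(32))]
plan([(np.array([475,373,196])+n*130,down(4.5,n),50)]);print(n)
E
```

```text
2099 [522.37034679 -21.66909609  42.58382501] [522.46965876 -22.57746028  41.86535671] 0.9410109166319203
1758 [ 536.01685816 -111.65925313   42.53759197] [ 536.1227578  -113.43870029   41.72493045] 0.999090868688836
[523.50530872 -21.04849819 207.76434565] 16.625
46.9 0.7 -14.1 -0.002 0.08 0.009;47.8 0.3 -10.3 -0.002 0.08 0.009;48.5 -0.2 -6.5 -0.002 0.08 0.009;48.9 -0.6 -2.6 -0.003 0.08 0.01;48.9 -1.1 1.3 -0.002 0.08 0.009;48.7 -1.5 5.3 -0.003 0.08 0.01;48 -2 9.1 -0.002 0.079 0.009 |
[ 0.04157699 -0.5282857   0.8480481 ]
```

Both flanges lie flat with their hub tops at 42 mm. Now to the cover.

Request:
{"method": "arm_command", "body": {"moves": "47 1 -14 0 0.08 0.009;48 0 -10 0 0.08 0.009;48.5 0 -6.5 0 0.08 0.009;49 -0.5 -2.5 0 0.08 0.01;49 -1 1.5 0 0.08 0.009;48.5 -1.5 5 0 0.08 0.01;48 -2 9 0 0.08 0.009;0 0 0 0 0 0;0 0 0 0 0 0", "fingers": 80}}

```text
time_s: 17.75
eef_pos: [480.4, 304.0, 303.2]
tool_rot: [-3.118, -0.558, 1.641]
wrist_force: [0.3, -0.0, -0.6]
gripper_width: 80.0
grasp_force: 0.0
```

```bash
python3 - <<'E'
from plan import *
import pickle
d=get_image("wrist");pickle.dump(d,open("w5.pkl","wb"));save(d,"w5");s=bot.get_state();print(s["eef_pos"],s["tool_rot"],s["time_s"],s["wrist_force"])
P=pts(d);I=d["img"].astype(int);print(d["R"])
for u,v in((256,150),(256,100),(60,100),(450,100),(256,170)):print(u,v,I[v,u],P[v,u].round(0))
E
```

```text
[480.63002411 303.81939115 303.57445707] [-3.11813787 -0.55846925  1.64097256] 17.8 [-0.45431905 -0.22294217 -0.23787585]
[[ 0.99636054  0.08304885 -0.01919781]
 [ 0.07367852 -0.95235601 -0.29595524]
 [-0.04286189  0.29346366 -0.95500887]]
256 150 [ 43 195  77] [468. 408. 179.]
256 100 [ 70 143  81] [465. 450. 205.]
60 100 [33 72 50] [117. 552.  -1.]
450 100 [28 27 29] [765. 592.   9.]
256 170 [28 29 31] [471. 379. 198.]
```

View pics/w5.png

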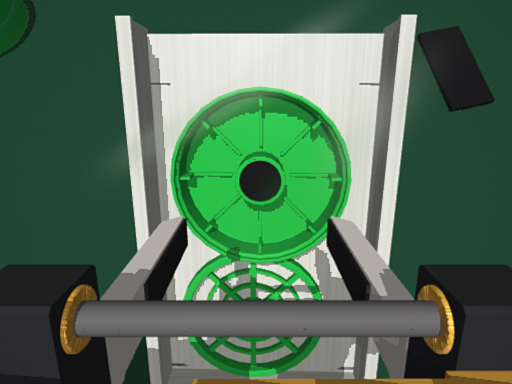

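The cover lies on the slope with its hub at (260,182) and rim u 172–350, v 88–262. The guard is below it at (252,310). Next is fitting the plane and hub.

```bash
cat > fit.py <<'E'
from plan import *
def plane(q):
    for _ in range(8):
        A=np.c_[q[:,:2],np.ones(len(q))];c=np.linalg.lstsq(A,q[:,2],rcond=None)[0];e=A@c-q[:,2];q=q[abs(e)<max(2,2*e.std())]
    n=np.array([-c[0],-c[1],1]);n/=np.linalg.norm(n);return n,np.array([0,0,c[2]]),len(q)
E
python3 - <<'E'
from fit import *
import pickle
d=pickle.load(open("w5.pkl","rb"));P=pts(d);I=d["img"].astype(int)
ok=~np.isnan(P[...,2])
w=(I.max(-1)-I.min(-1)<25)&(I.min(-1)>120)&ok;m=np.zeros_like(w);m[38:100,172:360]=1;m[100:250,160:172]=1;m[100:200,352:358]=1
n,o,k=plane(P[w&m]);print("floor n",n,"slope",np.degrees(np.arccos(n[2])),"head",np.degrees(np.arctan2(-n[1],-n[0])),k)
m=np.zeros_like(w);m[85:265,170:352]=1;g=(I[...,1]>I[...,0]+40)&ok
h=(P-o)@n
print("floor h of cover inner",np.median(h[g&m&(h<15)]))
r=m&(h>30)&(h<44);q=P[r];up=np.array([0,1,0])-n*n[1];up/=np.linalg.norm(up);ac=np.cross(up,n)
a=np.c_[q@ac,q@up]
hub=np.hypot(*(np.c_[q@ac,q@up]-[P[182,260]@ac,P[182,260]@up]).T)
for nm,s in(("hub",hub<32),("rim",hub>65)):
    b=a[s].astype(np.float32);hh=h[r][s];c,R=cv2.minEnclosingCircle(b);X=c[0]*ac+c[1]*up+n*(o@n);
    print(nm,len(b),"R",R,"h",np.median(hh),"base",X,"mid",(b.max(0)+b.min(0))/2-c)
np.savez("chute.npz",n=n,o=o)
# circle lsq on rim
b=a[hub>65];A=np.c_[2*b,np.ones(len(b))];s=np.linalg.lstsq(A,(b**2).sum(1),rcond=None)[0];print("lsq R",np.sqrt(s[2]+s[0]**2+s[1]**2),s[0]*ac+s[1]*up+n*(o@n))
E
```

```text
floor n [ 0.03486925 -0.52833044  0.84832251] slope 31.97031771256814 head 93.77598477205889 12090
floor h of cover inner 4.093969760460535
hub 1945 R 23.994590759277344 h 36.27105007942069 base [473.52875279 389.55586721 162.6280172 ] mid [-0.14224243  0.21340942]
rim 3721 R 85.86160278320312 h 34.891721457113505 base [473.48496799 389.40201001 162.53399553] mid [ 0.12963867 -0.07064819]
lsq R 82.38008193818152 [473.40844804 389.6767986  162.70827756]
```

```bash
python3 - <<'E'
from fit import *
n=np.load("chute.npz")["n"];b=np.array([473.5,389.5,162.6])
plan([(b+60*n,down(3.8,n),35),(b+9*n,down(3.8,n),20)])
E
```

```text
-0.4 0.3 26.3 -0.006 0 0.001;-0.5 0.2 26.3 -0.007 0 0.001;-0.4 -0.1 26.3 -0.006 0 0.001;-0.5 -0.2 26.2 -0.007 0 0 |;0 0 17 0 0 0;0 0 17 0 0 0;0 0 17 0 0 0 |
```

Request:
{"method": "arm_command", "body": {"moves": "-0.5 0 26 -0.006 0 0;-0.5 0 26 -0.007 0 0;-0.5 0 26 -0.006 0 0;-0.5 0 26 -0.006 0 0;0 0 17 0 0 0;0 0 17 0 0 0;0 0 14 0 0 0;0 0 3 0 0 0;0 0 0 0 0 0"}}

```text
time_s: 18.92
eef_pos: [474.1, 385.0, 172.7]
tool_rot: [3.137, -0.56, 1.643]
wrist_force: [-0.4, -0.3, -0.0]
gripper_width: 79.9
grasp_force: 0.0
```

```bash
python3 - <<'E'
from fit import *
n=np.load("chute.npz")["n"];b=np.array([473.5,389.5,162.6]);s=bot.get_state();R=Ro.from_euler("xyz",s["tool_rot"]).as_matrix()
print(R.T@(s["eef_pos"]-b-9*n),s["wrist_force"],s["time_s"])
E
```

```text
[ 1.55426368  0.35351516 -1.9750758 ] [-0.44582996 -0.32429563 -0.00742385] 18.925
```

Request:
{"method": "arm_command", "body": {"moves": "-1 0 1 0 0 0;0 0 0 0 0 0;0 0 0 0 0 0;0 0 0 0 0 0;0 0 0 0 0 0;0 0 0 0 0 0", "fingers": 35, "squeeze": 45}}

```text
time_s: 19.68
eef_pos: [474.2, 384.6, 171.4]
tool_rot: [3.137, -0.559, 1.643]
wrist_force: [0.6, -1.8, 1.5]
gripper_width: 47.7
grasp_force: 45.0
```

```bash
python3 - <<'E'
from fit import *
n=np.load("chute.npz")["n"];s=bot.get_state();p=s["eef_pos"]
print(p,s["time_s"],s["gripper_width"])
R0=Ro.from_euler("xyz",s["tool_rot"]).as_matrix()
plan([(p+90*n,R0,25),((532,-68,215),down(8.5),42),((532,-68,80),down(8.5),32)])
E
```

```text
[474.16506982 384.56418748 171.36082896] 19.675 47.65908276531944
0 0 -22.5 0 0 0;0 0 -22.5 0 0 0;0.1 0 -22.5 0 0 0;0 0.1 -22.5 0 0 0 |;-36.3 2.6 -18.9 0.003 -0.056 -0.008;-37.3 2.3 -16.8 0.003 -0.056 -0.007;-38.2 1.9 -14.7 0.002 -0.056 -0.008;-39 1.6 -12.5 0.003 -0.056 -0.007;-39.7 1.3 -10.3 0.002 -0.056 -0.008;-40.2 1 -8.1 0.003 -0.056 -0.007
-40.6 0.7 -5.9 0.002 -0.056 -0.008;-40.8 0.3 -3.6 0.003 -0.056 -0.007;-41 0 -1.3 0.002 -0.056 -0.008;-40.9 -0.3 1 0.003 -0.055 -0.007 |;0 0 27 0 0 0;0 0 27 0 0 0;0 0 27 0 0 0;0 0 27 0 0 0;-0.1 0.1 27 0 0 0 |
```

Request:
{"method": "arm_command", "body": {"moves": "0 0 -12 0 0 0;0 0 -24 0 0 0;0 0 -27 0 0 0;0 0 -27 0 0 0;-20 1.5 -16 0.003 -0.03 -0.004;-36 2.5 -18 0.003 -0.056 -0.008;-38 2 -15 0.003 -0.056 -0.008;-39 1.6 -12.5 0.003 -0.056 -0.007;-39.5 1.3 -10 0.002 -0.056 -0.008;-40 1 -8 0.003 -0.056 -0.007"}}

```text
time_s: 20.92
eef_pos: [506.9, 108.5, 229.4]
tool_rot: [3.139, -0.247, 1.687]
wrist_force: [0.0, 0.5, -1.8]
gripper_width: 47.6
grasp_force: 45.0
```

Request:
{"method": "arm_command", "body": {"moves": "-40.5 0.7 -6 0.002 -0.056 -0.008;-41 0.3 -3.5 0.003 -0.056 -0.007;-41 0 -1 0.002 -0.056 -0.008;-36 0 1 0.003 -0.055 -0.007;-15 0 2 0 -0.02 0;0 0 0 0 0 0"}}

```text
time_s: 21.68
eef_pos: [530.1, -61.1, 210.2]
tool_rot: [-3.139, -0.008, 1.716]
wrist_force: [0.2, 0.4, -2.6]
gripper_width: 47.4
grasp_force: 45.0
```

```bash
python3 - <<'E'
from fit import *
s=bot.get_state();print(s["eef_pos"],s["tool_rot"],s["gripper_width"],s["wrist_force"],s["time_s"])
plan([((531.5,-69,215),down(8.5),32),((531.5,-69,80),down(8.5),32)])
E
```

```text
[530.09006058 -61.08257615 210.16620652] [-3.13890442 -0.00756433  1.71593729] 47.39034866800266 [ 0.15564218  0.38295667 -2.59775101] 21.675
-8 0.2 -4.9 -0.003 -0.008 -0.003 |;0 0 27 0 0 0;0 0 27 0 0 0;0 0 27 0 0 0;0 0 27 0 0 0;0.1 0 27 0 0 0 |
```

Request:
{"method": "arm_command", "body": {"moves": "-8 0 10 0 -0.008 0;0 0 27 0 0 0;0 0 30 0 0 0;0 0 30 0 0 0;0 0 25 0 0 0;0 0 8 0 0 0;0 0 0 0 0 0;0 0 0 0 0 0"}}

```text
time_s: 22.68
eef_pos: [532.5, -69.1, 82.0]
tool_rot: [3.141, 0.003, 1.717]
wrist_force: [-0.3, 0.4, -2.2]
gripper_width: 47.4
grasp_force: 45.0
```

```bash
python3 - <<'E'
from fit import *
d=get_image("wrist");s=bot.get_state();p=s["eef_pos"];print(p,s["tool_rot"],s["wrist_force"],s["time_s"])
P=pts(d);I=d["img"].astype(int);g=(I[...,1]>I[...,0]+40)&~np.isnan(P[...,2]);r=np.hypot(P[...,0]-p[0],P[...,1]-p[1])
m=g&(r>78)&(r<92)&(P[...,2]>p[2]-5);q=P[m];n,o,k=plane(q);print(k,n,"rim z",np.median(q[:,2]),"tilt",np.arccos(n[2]))
b=q[:,:2];A=np.c_[2*b,np.ones(len(b))];c=np.linalg.lstsq(A,(b**2).sum(1),rcond=None)[0];print("ctr",c[:2],np.sqrt(c[2]+c[:2]@c[:2]))
a=np.radians(8.5);e=c[:2]-[531.5,-70];print("in carton",e@[np.cos(a),np.sin(a)],e@[-np.sin(a),np.cos(a)])
save(d,"w6")
E
```

```text
[532.56218943 -69.17177247  82.09099153] [3.14080380e+00 2.88069539e-03 1.71735101e+00] [-0.0685303  -0.16001912 -1.39474641] 22.725
12868 [-2.20154110e-05 -2.64889427e-02  9.99649106e-01] rim z 102.47337903101858 tilt 0.02649205050547108
ctr [532.2366557  -68.17029981] 80.66497241703165
in carton 0.9990110793198012 1.7007178667305833
```

View pics/w6.png

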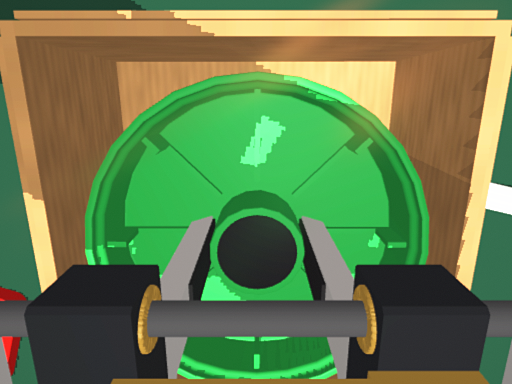

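The cover hangs level and central in the carton, hub at (257,252). Lowering it now.

Request:
{"method": "arm_command", "body": {"moves": "0 0 5 0 0 0;0 0 8 0 0 0;0 0 8 0 0 0;0 0 4 0 0 0;0 0 2 0 0 0;0 0 1.5 0 0 0;0 0 1.5 0 0 0;0 0 0 0 0 0"}}

```text
time_s: 23.72
eef_pos: [531.7, -69.1, 52.1]
tool_rot: [-3.14, 0.002, 1.717]
wrist_force: [-4.4, 0.4, 7.3]
gripper_width: 46.9
grasp_force: 45.0
```

Request:
{"method": "arm_command", "body": {"moves": "0 0 0 0 0 0;0 0 0 0 0 0;0 0 0 0 0 0;0 0 -15 0 0 0;0 0 -40 0 0 0;0 0 -50 0 0 0;0 0 -40 0 0 0;0 0 0 0 0 0", "fingers": 70}}

```text
time_s: 24.72
eef_pos: [534.3, -69.5, 201.0]
tool_rot: [3.135, 0.006, 1.717]
wrist_force: [0.2, -0.1, 0.1]
gripper_width: 70.0
grasp_force: 0.0
```

```bash
python3 - <<'E'
from fit import *
d=get_image("wrist");s=bot.get_state();p=s["eef_pos"];print(p,s["time_s"])
P=pts(d);I=d["img"].astype(int);g=(I[...,1]>I[...,0]+40)&~np.isnan(P[...,2]);r=np.hypot(P[...,0]-532,P[...,1]+69)
m=g&(r>78)&(r<90)&(abs(P[...,2]-78)<10);q=P[m];n,o,k=plane(q);print(k,n,"rim z",np.median(q[:,2]),"tilt",np.arccos(n[2]))
b=q[:,:2];A=np.c_[2*b,np.ones(len(b))];c=np.linalg.lstsq(A,(b**2).sum(1),rcond=None)[0];print("ctr",c[:2],np.sqrt(c[2]+c[:2]@c[:2]))
a=np.radians(8.5);e=c[:2]-[531.5,-70];print("in carton",e@[np.cos(a),np.sin(a)],e@[-np.sin(a),np.cos(a)])
n=np.load("chute.npz")["n"]
plan([(np.array([479,250,86])+n*140,down(3.8,n),45)])
E
```

```text
[532.79129938 -69.03089484 198.15566838] 24.775
4514 [-0.00283857 -0.00726565  0.99996958] rim z 74.91606710731047 tilt 0.00780053255010173
ctr [531.14519897 -69.17638926] 81.75517057298707
in carton -0.2291664293114119 0.8670070219005049
41.6 -2.1 -1.3 -0.003 0.094 0.013;41.5 -2.6 2.6 -0.003 0.093 0.013;41 -3.2 6.5 -0.003 0.094 0.013;40.2 -3.8 10.3 -0.004 0.093 0.013;39 -4.3 14 -0.004 0.094 0.013;37.5 -4.9 17.5 -0.003 0.093 0.014 |
```

The cover lies level and centred, about 1 mm off the middle. Now the guard.

Request:
{"method": "arm_command", "body": {"moves": "41.5 -2 -1 -0.003 0.094 0.013;41.5 -2.5 2.5 -0.003 0.094 0.013;41 -3 6.5 -0.003 0.094 0.013;40 -4 10 -0.004 0.094 0.013;39 -4 14 -0.004 0.094 0.013;37.5 -5 17.5 -0.003 0.094 0.013;0 0 0 0 0 0;0 0 0 0 0 0"}}

```text
time_s: 25.78
eef_pos: [483.2, 175.5, 202.6]
tool_rot: [-3.136, -0.561, 1.635]
wrist_force: [0.1, -0.3, 0.0]
gripper_width: 70.1
grasp_force: 0.0
```

```bash
python3 - <<'E'
from fit import *
d=get_image("wrist");s=bot.get_state();print(s["eef_pos"],s["tool_rot"],s["time_s"]);save(d,"w7")
P=pts(d);I=d["img"].astype(int);C=np.load("chute.npz");n,o=C["n"],C["o"];h=(P-o)@n
up=np.array([0,1,0])-n*n[1];up/=np.linalg.norm(up);ac=np.cross(up,n)
e=P-np.array([479,250,86]);r=np.hypot(e@ac,e@up)
q=P[(h>20)&(h<32)&(r<50)];b=np.c_[q@ac,q@up].astype(np.float32);c,R=cv2.minEnclosingCircle(b)
X=c[0]*ac+c[1]*up+n*(o@n);print("cap",len(q),R,np.median(h[(h>20)&(h<32)&(r<50)]),X,"mid",(b.max(0)+b.min(0))/2-c)
e=P-X;r=np.hypot(e@ac,e@up);g=(I[...,1]>I[...,0]+40)&(r>74)&(r<90)&(h>8);print("ring h",np.percentile(h[g],[10,50,90]),g.sum())
q=P[g];n2,_,k=plane(q);print(n2)
w=(h>24)&(h<28.5)&(e@ac>-25)&(r<25);print(np.median(h[w]))
plan([(X+55*n,down(3.8,n),35),(X+9.5*n,down(3.8,n),20)])
E
```

```text
[483.49901424 175.33623016 202.98208772] [-3.13691769 -0.56135013  1.63464135] 25.825
cap 1393 20.105152130126953 26.00744663271002 [475.09680593 248.62412651  74.79207635] mid [-0.33227539 -0.15579224]
ring h [12.77406451 13.75850021 14.70175593] 3481
[ 0.03529193 -0.52856669  0.84815785]
26.0318222593922
-1.9 -1.1 30.9 -0.001 -0.001 -0.001;-1.9 -1.1 30.9 -0.001 -0.001 -0.001;-1.8 -1.1 31 -0.002 -0.001 0 |;0 0 15.2 0 0 0;0 0 15.1 0 0 0;0 0 15.2 0 0 0 |
```

View pics/w7.png

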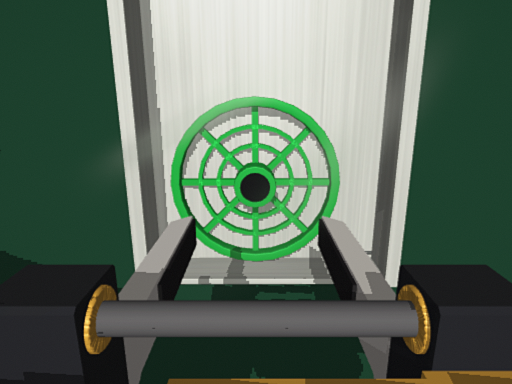

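The guard is unmoved against the stop: cap at (256,187), ring u 172–340. Descending onto the cap.

Request:
{"method": "arm_command", "body": {"moves": "-2 -1 31 0 0 0;-2 -1 31 0 0 0;-2 -1 31 0 0 0;0 0 16 0 0 0;0 0 15 0 0 0;0 0 11 0 0 0;0 0 3 0 0 0;0 0 0 0 0 0"}}

```text
time_s: 26.82
eef_pos: [475.6, 244.1, 83.6]
tool_rot: [-3.138, -0.562, 1.636]
wrist_force: [-0.3, -0.4, -0.6]
gripper_width: 70.2
grasp_force: 0.0
```

```bash
python3 - <<'E'
from fit import *
n=np.load("chute.npz")["n"];b=np.array([475.1,248.6,74.8]);s=bot.get_state();R=Ro.from_euler("xyz",s["tool_rot"]).as_matrix()
print(R.T@(s["eef_pos"]-b-9.5*n),s["wrist_force"],s["time_s"])
E
```

```text
[ 0.80799885  0.18653213 -0.33670789] [-0.32218028 -0.42574267 -0.55212675] 26.825
```

Request:
{"method": "arm_command", "body": {"moves": "-0.5 0 0 0 0 0;0 0 0 0 0 0;0 0 0 0 0 0;0 0 0 0 0 0;0 0 0 0 0 0;0 0 0 0 0 0", "fingers": 28, "squeeze": 35}}

```text
time_s: 27.58
eef_pos: [475.5, 243.6, 83.2]
tool_rot: [-3.138, -0.562, 1.635]
wrist_force: [-0.1, -1.2, 1.0]
gripper_width: 39.0
grasp_force: 35.0
```

```bash
python3 - <<'E'
from fit import *
n=np.load("chute.npz")["n"];s=bot.get_state();p=s["eef_pos"]
print(p,s["time_s"],s["gripper_width"])
R0=Ro.from_euler("xyz",s["tool_rot"]).as_matrix()
plan([(p+90*n+[0,0,60],R0,28),((531.5,-69.5,210),down(8.5),35)])
E
```

```text
[475.5095332  243.60218927  83.19646738] 27.575 39.04536006745219
5.4 -0.1 -23.5 0 0 0;5.4 -0.1 -23.5 0 0 0;5.4 -0.1 -23.4 0 0 0;5.4 -0.1 -23.5 0 0 0;5.4 0 -23.4 0 0 0;5.4 -0.1 -23.5 0 0 0 |;-29 4.4 -16.9 0.002 -0.07 -0.01;-30.2 4.1 -14.8 0.003 -0.07 -0.01;-31.2 3.7 -12.7 0.002 -0.07 -0.01;-32 3.4 -10.5 0.003 -0.07 -0.01
-32.7 3 -8.2 0.002 -0.071 -0.01;-33.3 2.6 -5.9 0.003 -0.07 -0.01;-33.6 2.3 -3.5 0.002 -0.071 -0.01;-33.8 2 -1.2 0.003 -0.07 -0.01 |
```

Request:
{"method": "arm_command", "body": {"moves": "1 0 -12 0 0 0;5 0 -24 0 0 0;6 0 -26 0 0 0;6 0 -26 0 0 0;6 0 -26 0 0 0;4 0 -20 0 0 0;-10 2 -18 0.002 -0.03 -0.01;-32 4 -15 0.003 -0.07 -0.01;-33 4 -13 0.002 -0.07 -0.01;-33 3.5 -10.5 0.003 -0.07 -0.01"}}

```text
time_s: 28.82
eef_pos: [502.8, 72.7, 211.8]
tool_rot: [3.137, -0.319, 1.679]
wrist_force: [0.0, -0.2, -0.2]
gripper_width: 38.9
grasp_force: 35.0
```

Request:
{"method": "arm_command", "body": {"moves": "-34 3 -8 0.002 -0.07 -0.01;-34 3 -6 0.003 -0.07 -0.01;-35 2.5 -3.5 0.002 -0.07 -0.01;-32 2 -1 0.003 -0.07 -0.01;-15 1 0 0 -0.04 0;0 0 0 0 0 0;0 0 0 0 0 0"}}

```text
time_s: 29.7
eef_pos: [532.8, -73.5, 200.0]
tool_rot: [3.14, -0.003, 1.719]
wrist_force: [0.5, -0.6, -0.7]
gripper_width: 39.3
grasp_force: 35.0
```

```bash
python3 - <<'E'
from fit import *
s=bot.get_state();print(s["eef_pos"],s["tool_rot"],s["gripper_width"],s["wrist_force"],s["time_s"])
plan([((531.5,-69.5,130),down(8.5),30)])
E
```

```text
[532.78087756 -73.48375165 199.96064289] [ 3.13953962e+00 -2.83612117e-03  1.71900330e+00] 39.30565797177186 [ 0.45433534 -0.59049121 -0.74405278] 29.7
1.3 -0.3 23.3 0.001 -0.001 0;1.3 -0.2 23.3 0.001 -0.001 0;1.4 -0.3 23.4 0 -0.001 0 |
```

Request:
{"method": "arm_command", "body": {"moves": "2 0 15 0 0 0;2 -0.5 25 0 0 0;0 -0.5 25 0 0 0;0 0 17 0 0 0;0 0 6 0 0 0;0 0 0 0 0 0;0 0 0 0 0 0"}}

```text
time_s: 30.58
eef_pos: [532.3, -70.2, 113.0]
tool_rot: [3.138, -0.001, 1.719]
wrist_force: [-0.3, -0.2, -0.7]
gripper_width: 39.5
grasp_force: 35.0
```

```bash
cat > g.py <<'E'
from fit import *
d=get_image("wrist");s=bot.get_state();p=s["eef_pos"];print(p,s["tool_rot"],s["wrist_force"],s["time_s"])
P=pts(d);I=d["img"].astype(int);z=P[...,2];g=(I[...,1]>I[...,0]+40)&~np.isnan(z);r=np.hypot(P[...,0]-531.5,P[...,1]+69.5)
m=g&(r>70)&(r<88)&(z>85);q=P[m];n,o,k=plane(q);print(k,n,"ring z",np.median(q[:,2]),"tilt",np.arccos(n[2]))
b=q[:,:2];A=np.c_[2*b,np.ones(len(b))];c=np.linalg.lstsq(A,(b**2).sum(1),rcond=None)[0];print("ctr",c[:2],np.sqrt(c[2]+c[:2]@c[:2]))
E
python3 g.py
```

```text
[532.31633523 -70.2126266  113.04379077] [ 3.13755203e+00 -1.18155228e-03  1.71873699e+00] [ 0.49226122  0.22597863 -1.24370239] 30.625
10125 [-7.39277094e-03  7.87328038e-04  9.99972363e-01] ring z 116.70047592468926 tilt 0.0074346463301449076
ctr [531.41199485 -69.84358257] 75.9278465260704
```

Request:
{"method": "arm_command", "body": {"moves": "0 0 5 0 0 0;0 0 7 0 0 0;0 0 6 0 0 0;0 0 3 0 0 0;0 0 2 0 0 0;0 0 1 0 0 0;0 0 0.5 0 0 0;0 0 0 0 0 0"}}

```text
time_s: 31.62
eef_pos: [531.7, -69.9, 88.2]
tool_rot: [3.14, -0.002, 1.719]
wrist_force: [-3.2, 0.7, 5.3]
gripper_width: 39.2
grasp_force: 35.0
```

Contact felt (5 N), so I release and retreat.

Request:
{"method": "arm_command", "body": {"moves": "0 0 0 0 0 0;0 0 0 0 0 0;0 0 0 0 0 0;0 0 -15 0 0 0;0 0 -35 0 0 0;0 0 -40 0 0 0;0 0 -30 0 0 0;0 0 0 0 0 0;0 0 0 0 0 0", "fingers": 60}}

```text
time_s: 32.75
eef_pos: [530.9, -70.0, 206.7]
tool_rot: [3.14, -0.003, 1.719]
wrist_force: [0.2, 0.0, -0.4]
gripper_width: 59.9
grasp_force: 0.0
```

```bash
python3 g.py; python3 - <<'E'
from h import *
save(get_image("wrist"),"w8")
E
```

```text
[530.55047079 -69.93829416 206.04684087] [ 3.1414179  -0.00319869  1.71864306] [ 0.08844259 -0.16320039 -0.07671995] 32.8
4559 [3.58249304e-04 1.31829825e-02 9.99913037e-01] ring z 91.78990303865905 tilt 0.01318823161335977
ctr [530.8378167  -69.48124017] 76.35380154536549
```

View pics/w8.png

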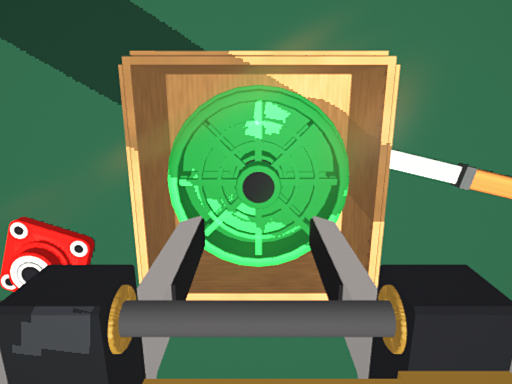

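The guard lies level on the cover and central, cap at (259,187). Its ring top is at 92 mm, as it must be, and the gripper is clear, so I hand in.

```bash
python3 -c "
from plant import bot
print(bot.hand_in())"
```

```text
the job is handed in; nothing more can be done
None
```

The blower kit is packed and handed in after about 33 s of robot time, with no verdict returned: flanges flat on the carton floor, then the cover and guard on top, both level and about 1 mm from the middle by my camera measurements.

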